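# Load the carrier magazine and pin its lock

### The arm

A 6-joint arm with a two-finger parallel gripper is mounted at the origin on the work surface; the furniture and walls round the work are solid. World frame = base frame: x ahead of the robot, y to its left, z up, the work surface at z = 0. Lengths are in m, angles in degrees, forces in N, time in s.
With the tool pointing down it reaches from about 0.325 to 0.775 m from the base axis. Payload 9.3 kg.
Tool frame: the origin (TCP) lies on the centre line of the jaws, within the pads' length; the fingertips stand 14 mm ahead of it and the grasp point (between the pads) lies 5 mm behind it (arm.finger_overhang is the distance from the TCP to the fingertips, in m); z points along the fingers, y is the direction in which the jaws open and shut (so a half turn about z gives the same grasp; the last joint's range is limited). The gripper opens to 85 mm and grips with 20 to 120 N. Pads are 22 mm wide; open, the fingers measure 114 mm over their backs; the gripper's body (76 mm by 85 mm) begins 54 mm behind the grasp point. The pads swing forward as they close: fully open they stand 13 mm farther back than shut.
Start: joints at [67.689, 14.817, 1.232, 76.415, 0, 81.257], TCP at [0.129, 0.535, 0.245] pointing down, gripper open.
Joint ranges: [-174.27, 174.27], [-52.1, 104.24], [-59.71, 78.15], [-110.17, 111.67], [-87.03, 83.33], [-180, 180]. Speed limits (degrees/s): [127.2, 127.2, 159.86, 180, 180, 180].

### API

Orientations are given as [roll, pitch, yaw] about the fixed x, y, z axes, in that order (R = Rz(yaw) Ry(pitch) Rx(roll)).
In Python, from rig import arm gives the robot as it stands. The module is installed in compiled form; this text tells all that it offers.
- The arm moves only by the shell command python3 -m creep 'ROWS' [FORCE]. ROWS is JSON, a list of rows, each an object with "delta_pos": the shift along the tool's x, y, z in cm, a list of three; "turn": the turn about the tool's z in rad; "jaw": the closure, from -1 (fully open) to 1 (shut), so that 0 is half open. A call has 1 to 10 rows; each row is the pose to reach, as a shift and turn from the pose measured when the call began, along the tool's axes at that moment; what a row does not reach only later rows make up. A row lasts 1/8 s, in which the tool goes at most 62.5 mm and 10.7 degrees, less where a joint would pass 70% of its speed; a pose out of reach is approached as far as the arm can. A call with a gripper value outside its range is refused whole. The fingers move at their own pace and stop on an object; FORCE is the grip in N (left out, the last holds). Time passes only in rows, so rows that repeat a pose let the fingers close. It gives the time, the measured TCP pose, the force and the opening at its end, in the units of the state.
- arm.observe(): the state, without advancing time (a new reading comes with each control period).
- arm.get_image(name): name is "scene" or "top"; returns a dict with "pixels" (400x640x3 uint8, red, green, blue), "depth" (400x640 float32, m along the optical axis (not along the pixel's ray), 0 where there is no reading), "fx", "fy", "cx", "cy" (pixels), "origin" and "orientation" of the camera in the world. Camera axes: x right, y up, looking along -z (the intrinsics and any distortion apply to the point x, -y, -z); pixel columns grow to the right and rows downward; lengths in m; the calibration is good to about 2 mm. A picture is of the moment at which its call begins.
- arm.hand_in(): hands the job in, once; it reports no verdict.
The state is a dict: "time": time; "q": joint angles; "dq": joint speeds; "joint_torque": joint torques, N m; "tcp_pos": TCP position; "orientation": TCP orientation; "ft_force": force on the tool from outside, world axes, zero at the start; "torque": the same for the moment, N m; "opening": finger opening in m.
Only numpy, scipy, OpenCV 4.12 (cv2) and the standard library are available. Lean on these libraries where they do the work, as an engineer would, in place of code of your own. Each camera call takes 0.05 s, during which the arm holds its last target. There are 200 camera calls.

### The job

Take the flat metal carrier plate out of its black stand and slide it down, fully home, into the one slot of the magazine that matches its thickness. Then lock the magazine for transport: put the steel pin through the long slot in the lock cover, feel along for the hidden hole underneath, and push the pin in until its flange sits on the cover. Let go of both and leave the bottle, the vial and the jar standing where they are.

Things in the scene. Friction and masses are not known exactly. Their poses are not given: they have to be found in the camera images.
- magazine: Fixed magazine: steel base plate 130 x 160 x 8 mm. Origin: centre of its underside, on the table; x along the slots, y along the 160 mm, z up. On the -y side three grey slotted inserts side by side, 28 mm apart, in varying order; on the +y side the aluminium lock housing (120 along x, 50 along y, cover top 58 mm above the table, centre at y = +47 mm), closed all round save its cover slot.
- lock_slot (a point): Centre of the slot in the lock cover, on the cover's top face. Slot: 50 mm long (magazine x), 12 mm wide, through the 5 mm cover. 20 mm below the cover's top lies a flat dark bar with one upright hole, 11 mm wide, 30 mm deep, chamfered 1 mm. The hole is on the slot's centre line, anywhere within 17 mm of the slot's centre to either side; it is not measured: find it with the pin tip.
- insert_narrow: Fixed grey insert, 80 (x) x 26 (y) x 34 mm high, with an upright slot 5 mm wide, 64 mm long along its x, 28 mm deep, closed at the ends. Origin: centre of its underside, which is 8 mm above the table; axes as the magazine's.
- insert_mid: Same insert with a slot 10 mm wide, which matches the carrier plate. The slot floor is 6 mm and its mouth 34 mm above the insert's origin; its centre plane is the insert's y = 0.
- insert_wide: Same insert with a slot 15 mm wide.
- carrier_plate: Loose flat aluminium plate, 60 (x) x 8 (y, thickness) x 80 mm (z, height), 0.1 kg, with two round marks on each face. It starts upright in the plate stand, its lower edge 6 mm above the table and its upper 52 mm showing. Origin: centre of its lower edge. Either face may point either way.
- plate_top (a point): Centre of the carrier plate's upper edge.
- lock_pin: Loose upright steel pin, 0.06 kg, 80 mm long. Origin: its tip; z up along the pin. Tip 4 mm wide, widening to the 8 mm shank 7 mm above; flange 18 mm wide from 46 to 50 mm; round grip 14 mm wide from 50 to 80 mm. Starts upright in the pin stand, tip 10 mm above the table. Home in the lock its tip is 12 mm above the magazine's underside.
- pin_flange (a point): Centre of the underside of the pin's flange, 46 mm above the tip.
- plate_stand: Fixed black block, 88 (x) x 50 (y) x 34 mm high, with a slot 12 mm wide, 66 mm long along its x and 28 mm deep, that holds the carrier plate. Origin: centre of its underside. The plate stand and the pin stand may change places.
- pin_stand: Fixed black block, 56 x 56 x 56 mm, with a hole 10.5 mm wide and 50 mm deep in its top that holds the pin; the pin's flange rests on the top. Origin: centre of its underside.
- white_bottle: Bystander: white bottle with a blue cap, 62 x 64 x 130 mm high, in front of the magazine. Origin: centre of its underside.
- small_vial: Bystander: vial with a white cap, 24 mm wide, 32 mm high, on the right. Origin: centre of its underside.
- red_cap_jar: Bystander: squat white jar with a red cap, 44 mm wide, 48 mm high, at the back left. Origin: centre of its underside.
There are look-alikes about, which are no part of the job. Of the things that look like the magazine, the larger one is meant. Of the things shaped like the carrier_plate, the aluminium one is meant.

How it is judged (in metres and radians):
On the way, in this order (a step that is already met when the one before it is completed fails the run):
1. the carrier plate stands fully home in the matching slot (z of carrier_plate in the frame of insert_mid between 0.002 and 0.009 m and horizontal distance between carrier_plate and insert_mid below 0.006 m and angle between the y axis of carrier_plate and the y axis of insert_mid, either way round below 0.12 rad and angle between carrier_plate's own z axis and vertical below 0.12 rad), for 0.2 s.
2. the pin is home in the hidden hole (all of step 1 and z of lock_pin in the frame of magazine between 0.008 and 0.0145 m and horizontal distance between lock_pin and lock_slot below 0.024 m and y of pin_flange in the frame of lock_slot between -0.005 and 0.005 m and angle between lock_pin's own z axis and vertical below 0.12 rad), for 0.2 s.
At the end, for the whole second after the job is handed in: The plate stands on the floor of the 10 mm slot (within 3 mm in height, 6 mm sideways, 0.12 rad), the pin is down in the hidden hole with its flange within 2.5 mm of the lock cover and upright within 0.12 rad; both released and at rest (all of step 2 and linear speed of each of lock_pin, carrier_plate below 0.02 m/s); the robot touches nothing.
It fails at once if the white bottle is pushed more than 30 mm away or tipped over (distance of white_bottle from where it was at the start of the episode above 0.03 m or angle between white_bottle's own z axis and vertical above 0.5 rad).
It fails at once if the small vial is pushed more than 30 mm away or tipped over (distance of small_vial from where it was at the start of the episode above 0.03 m or angle between small_vial's own z axis and vertical above 0.5 rad).
It fails at once if the red-capped jar is pushed more than 30 mm away or tipped over (distance of red_cap_jar from where it was at the start of the episode above 0.03 m or angle between red_cap_jar's own z axis and vertical above 0.5 rad).
It also fails if it takes over 67 s, if anything falls off the work surface, if the arm or the gripper's body presses on something with over 40 N, if the wrist force passes 120 N, or if a joint passes its speed limit or range.

## Working session

There is one attempt and no reset: what is moved stays moved. The work goes in short steps, Python scripts to look and compute and a shell command to move; the robot and the scene stay as the last step left them, time stands still between calls to the robot, and variables do not carry over. Pictures are saved under pics/ and viewed, about 8 in all and at most 12, crops included, and the job is handed in when it is done.

```bash
mkdir -p pics
cat > h.py <<'E'
from rig import arm
import numpy as np, cv2, pickle
from scipy.spatial.transform import Rotation as R
def snap(n,tag):
    im=arm.get_image(n); pickle.dump(im,open(f'{tag}.pkl','wb')); return im
def load(tag): return pickle.load(open(f'{tag}.pkl','rb'))
def rot(o):
    o=np.array(o,float)
    return o if o.shape==(3,3) else R.from_euler('xyz',o,degrees=True).as_matrix()
def ray(im,u,v):
    d=np.array([(u-im['cx'])/im['fx'],-(v-im['cy'])/im['fy'],-1.0]); return rot(im['orientation'])@d
def onz(im,u,v,z):
    d=ray(im,u,v); o=np.array(im['origin']); return o+d*(z-o[2])/d[2]
def cloud(im):
    v,u=np.mgrid[0:400,0:640]; 
    d=np.stack([(u-im['cx'])/im['fx'],-(v-im['cy'])/im['fy'],-np.ones_like(u,float)],-1)*im['depth'][...,None]
    return d@rot(im['orientation']).T+np.array(im['origin'])
E
python3 - <<'E'
from h import *
for n in('scene','top'):
    im=snap(n,n+'0'); cv2.imwrite(f'pics/{n}0.png',im['pixels'][...,::-1])
    print(n,im['origin'],im['orientation'],im['fx'],im['cx'],im['cy'],[k for k in im])
print(arm.observe())
E
```

```text
scene [ 0.37050138 -0.63376391  1.12579592] [ 3.24687228e+01  1.16946108e-02 -7.87765024e-01] 413.03326743809913 319.38628188172254 205.14691759222183 ['pixels', 'depth', 'fx', 'fy', 'cx', 'cy', 'origin', 'orientation']
top [0.22303869 0.03559173 1.47169041] [  5.59233961   1.09451616 -88.54694775] 414.62579500804173 321.99799340846715 197.98804593260286 ['pixels', 'depth', 'fx', 'fy', 'cx', 'cy', 'origin', 'orientation']
{'time': 0.1, 'q': array([6.76886964e+01, 1.48468072e+01, 1.19560061e+00, 7.64144115e+01,
       1.64055328e-03, 8.12561009e+01]), 'dq': array([-0.00350994, -0.19342662,  0.07343856, -0.03660832, -0.06916395,
       -0.0300573 ]), 'joint_torque': array([ 3.77168399e-03, -5.56696415e+01,  3.45067871e+01,  1.17191221e-02,
       -1.31086499e-04,  2.08274038e-07]), 'tcp_pos': array([0.12894327, 0.53445016, 0.24474378]), 'orientation': array([-1.79935394e+02, -1.15966304e-02,  1.66432588e+02]), 'ft_force': array([-0.13659775,  0.0305829 ,  0.43942717]), 'torque': array([ 0.01953746, -0.01915876,  0.01914148]), 'opening': 0.08544374710317836}
```

View pics/top0.png

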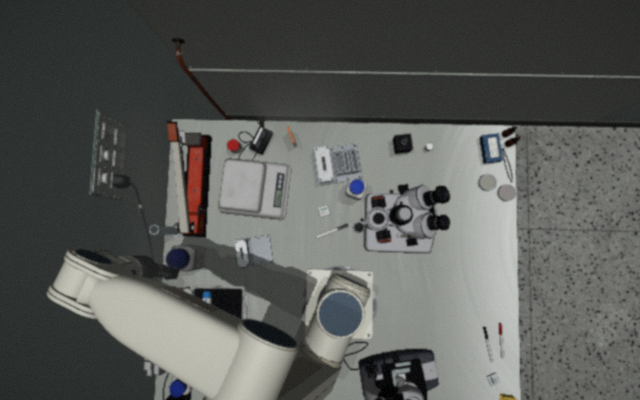

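View pics/scene0.png

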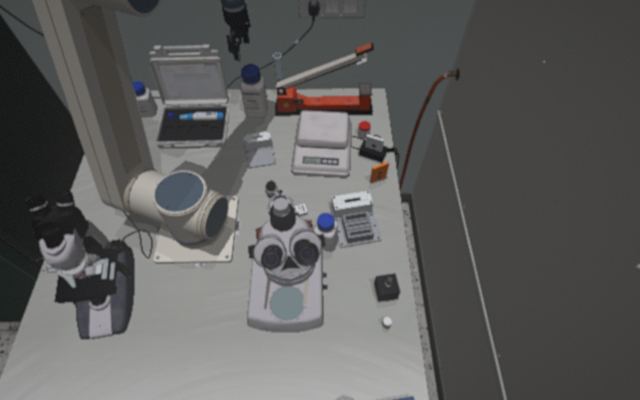

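Top view: the magazine is at about (338,163), with a smaller look-alike at (254,250). The plate stand is at (261,138) and the orange look-alike plate at (291,137). The pin stand is at (402,143), vial (429,147), jar (233,146), bottle (356,188). In the scene view the magazine is at (356,217), plate stand (374,148), orange plate (379,172) and pin stand (387,288). Next, one close crop to check this, with heights from depth.

Run:
```python
from h import *
t=load('top0'); s=load('scene0')
a=cv2.resize(t['pixels'][110:210,220:440],None,fx=3.6,fy=3.6,interpolation=cv2.INTER_CUBIC)
b=cv2.resize(s['pixels'][125:255,320:420],None,fx=1.8,fy=1.8,interpolation=cv2.INTER_CUBIC)
b1=cv2.resize(s['pixels'][110:190,320:420],None,fx=4,fy=4-1.2,interpolation=cv2.INTER_CUBIC)
b2=cv2.resize(s['pixels'][180:260,320:420],None,fx=4,fy=2.8,interpolation=cv2.INTER_CUBIC)
bb=np.hstack([b1,b2]); a=cv2.resize(a,(800,364))
cv2.imwrite('pics/crop0.png',np.vstack([a,bb])[...,::-1])
C=cloud(t)
for n,u,v in [('lock',323,163),('ins',347,160),('stand',261,138),('pinst',402,143),('orange',291,137),('vial',429,147),('jar',233,146),('bottle',356,188),('table',375,165)]:
    print(n,C[v,u].round(3))
```

```text
lock [0.486 0.066 0.036]
ins [ 0.498 -0.018  0.039]
stand [0.573 0.289 0.027]
pinst [ 0.557 -0.205  0.063]
orange [0.566 0.177 0.082]
vial [ 0.552 -0.304  0.034]
jar [0.536 0.382 0.054]
bottle [ 0.389 -0.045  0.132]
table [ 0.49 -0.12  0.  ]
```

View pics/crop0.png

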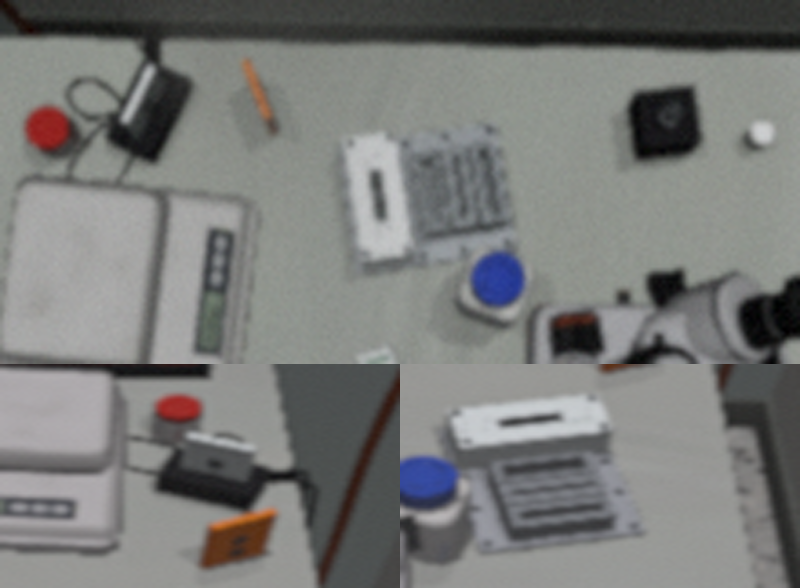

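The crop confirms the aluminium plate in the black stand next to the jar, with the orange plate standing apart. The lock cover is white with a dark slot, the inserts have three slots, and the pin is upright in the black cube. Now I'll measure them.

```bash
cat > m.py <<'E'
from h import *
def proj(im,P):
    q=rot(im['orientation']).T@(np.array(P)-np.array(im['origin'])); return np.array([im['cx']+im['fx']*q[0]/-q[2],im['cy']-im['fy']*q[1]/-q[2]])
def blob(mask,im,z,off):
    c=max(cv2.findContours(mask.astype(np.uint8),0,2)[0],key=cv2.contourArea)
    P=np.array([onz(im,u+off[0],v+off[1],z)[:2] for u,v in c[:,0]],np.float32)
    return cv2.minAreaRect(P), P.mean(0)
E
python3 - <<'E'
from m import *
# subpixel: upscale crops 4x then threshold
def up(im,r,k=4):
    v0,v1,u0,u1=r; g=im['pixels'][v0:v1,u0:u1].astype(np.float32)
    H,W=g.shape[:2]; return cv2.resize(g,(W*k,H*k),interpolation=cv2.INTER_CUBIC)
def rect(im,r,fn,z,name,k=4):
    g=up(im,r,k); m=fn(g).astype(np.uint8)
    cs=cv2.findContours(m,0,1)[0]; c=max(cs,key=cv2.contourArea)
    P=np.array([onz(im,(u+.5)/k-.5+r[2],(v+.5)/k-.5+r[0],z)[:2] for u,v in c[:,0]],np.float32)
    q=cv2.minAreaRect(P); b=cv2.boxPoints(q); e=max((b[1]-b[0],b[2]-b[1]),key=np.linalg.norm)
    print(name,'c',np.round(q[0],4),'size',np.round(q[1],3),'long axis deg',round(float(np.degrees(np.arctan2(e[1],e[0]))%180),1)); return q
t=load('top0');s=load('scene0')
lum=lambda g:g.mean(-1)
g=up(t,(140,190,310,366)); print('lum pct',np.percentile(lum(g),[2,20,50,80,95,99]))
rect(t,(140,190,310,336),lambda g:lum(g)>205,.058,'cover top')
rect(s,(190,218,325,375),lambda g:lum(g)>205,.058,'cover scene')
rect(t,(150,176,318,332),lambda g:lum(g)<150,.058,'slot top')
rect(s,(195,211,338,368),lambda g:lum(g)<150,.058,'slot scene')
rect(t,(122,160,245,275),lambda g:lum(g)>150,.086,'plate top')
rect(t,(122,160,245,275),lambda g:lum(g)<75,.034,'pstand top')
rect(t,(128,160,388,416),lambda g:lum(g)<75,.056,'pinstand top')
rect(s,(120,170,350,396),lambda g:lum(g)>190,.086,'plate scene')
for n,im,r in(('t',t,(122,160,245,275)),('s',s,(135,165,356,392)),('tp',t,(128,160,388,416)),('sp',s,(270,305,370,405))):
    cv2.imwrite(f'pics/_{n}.png',cv2.resize(im['pixels'][r[0]:r[1],r[2]:r[3],::-1],(400,300),interpolation=cv2.INTER_CUBIC))
I=[cv2.imread(f'pics/_{n}.png') for n in('t','s','tp','sp')]
cv2.imwrite('pics/crop1.png',np.vstack([np.hstack(I[:2]),np.hstack(I[2:])]))
E
```

```text
lum pct [ 81.05808014 110.43550568 137.477211   147.13013611 190.98176346
 194.745298  ]Traceback (most recent call last):
  File "<stdin>", line 15, in <module>
  File "<stdin>", line 8, in rect
ValueError: max() iterable argument is empty
```

```bash
cat >> m.py <<'E'
def up(im,r,k=4):
    v0,v1,u0,u1=r; g=im['pixels'][v0:v1,u0:u1].astype(np.float32)
    H,W=g.shape[:2]; return cv2.resize(g,(W*k,H*k),interpolation=cv2.INTER_CUBIC)
def rect(im,r,fn,z,name,k=4):
    g=up(im,r,k); m=fn(g).astype(np.uint8)
    cs=cv2.findContours(m,0,1)[0]
    if not cs: print(name,'none',np.percentile(g.mean(-1),[1,50,99])); return
    c=max(cs,key=cv2.contourArea)
    P=np.array([onz(im,(u+.5)/k-.5+r[2],(v+.5)/k-.5+r[0],z)[:2] for u,v in c[:,0]],np.float32)
    q=cv2.minAreaRect(P); b=cv2.boxPoints(q); e=max((b[1]-b[0],b[2]-b[1]),key=np.linalg.norm)
    print(name,'c',np.round(q[0],4),'size',np.round(q[1],3),'long axis deg',round(float(np.degrees(np.arctan2(e[1],e[0]))%180),1)); return q
lum=lambda g:g.mean(-1)
E
python3 - <<'E'
from m import *
t=load('top0');s=load('scene0')
rect(t,(140,190,310,336),lambda g:lum(g)>168,.058,'cover top')
rect(s,(190,218,325,375),lambda g:lum(g)>185,.058,'cover scene')
rect(t,(152,174,318,330),lambda g:lum(g)<135,.058,'slot top')
rect(s,(197,209,340,366),lambda g:lum(g)<130,.058,'slot scene')
rect(t,(122,160,245,275),lambda g:lum(g)>150,.086,'plate top')
rect(t,(122,160,245,275),lambda g:lum(g)<75,.034,'pstand top')
rect(t,(128,160,388,416),lambda g:lum(g)<75,.056,'pinstand top')
rect(s,(120,170,350,396),lambda g:lum(g)>170,.086,'plate scene')
for n,im,r in(('t',t,(122,160,245,275)),('s',s,(135,165,356,392)),('tp',t,(128,160,388,416)),('sp',s,(270,305,370,405))):
    cv2.imwrite(f'pics/_{n}.png',cv2.resize(im['pixels'][r[0]:r[1],r[2]:r[3],::-1],(400,300),interpolation=cv2.INTER_CUBIC))
I=[cv2.imread(f'pics/_{n}.png') for n in('t','s','tp','sp')]
cv2.imwrite('pics/crop1.png',np.vstack([np.hstack(I[:2]),np.hstack(I[2:])]))
E
```

```text
cover top c [0.4818 0.064 ] size [0.118 0.05 ] long axis deg 9.8
cover scene c [0.4812 0.0652] size [0.117 0.047] long axis deg 9.6
slot top c [0.4818 0.0639] size [0.048 0.012] long axis deg 10.1
slot scene c [0.4811 0.0645] size [0.048 0.01 ] long axis deg 10.4
plate top c [0.5677 0.2918] size [0.007 0.055] long axis deg 155.9
pstand top c [0.5727 0.2891] size [0.064 0.113] long axis deg 157.8
pinstand top c [ 0.5566 -0.2066] size [0.066 0.066] long axis deg 7.7
plate scene c [0.5784 0.289 ] size [0.007 0.031] long axis deg 160.5
```

View pics/crop1.png

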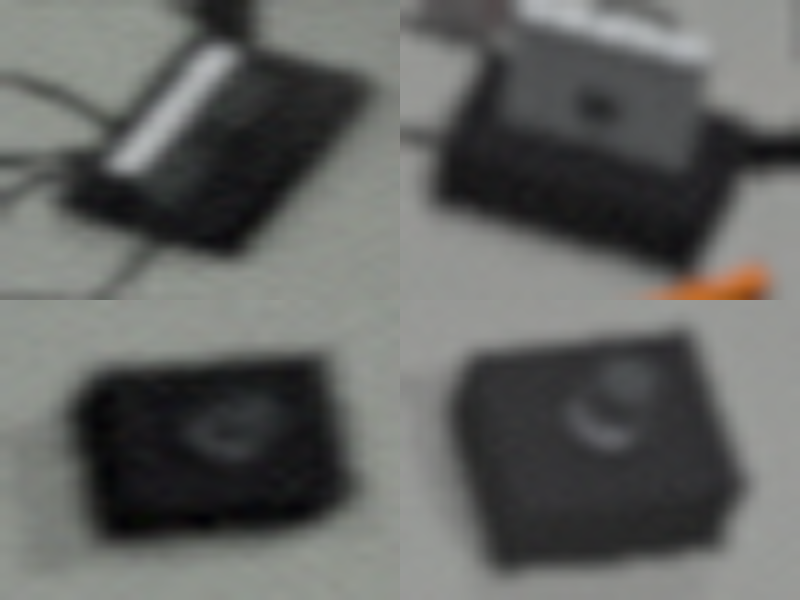

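```bash
cat >> m.py <<'E'
def go(x,y,z,yaw=None):
    s=arm.observe(); Rm=rot(s['orientation']); p=np.array(s['tcp_pos'])
    d=Rm.T@(np.array([x,y,z])-p)*100; cy=s['orientation'][2]
    t=0 if yaw is None else -np.radians((yaw-cy+90)%180-90)
    print('delta cm',d.round(2),'turn',round(float(t),3),'| tcp',p.round(4),'rpy',np.round(s['orientation'],2),'F',np.round(s['ft_force'],1),'t',round(s['time'],2),'open',round(s['opening'],4))
E
python3 - <<'E'
from m import *
from scipy.ndimage import map_coordinates as mc
t=load('top0');s=load('scene0')
a=np.radians(10);ex=np.array([np.cos(a),np.sin(a)]);ey=np.array([-np.sin(a),np.cos(a)])
L=np.array([.4815,.0642]);O=L-.047*ey;print('mag origin',O)
ys=np.arange(-.082,.024,.002)
for n,im in(('top',t),('scene',s)):
    pr=[]
    for y in ys:
        px=np.array([proj(im,[*(O+ex*x+ey*y),.042]) for x in np.linspace(-.025,.025,21)])
        pr.append(mc(im['pixels'].mean(-1),[px[:,1],px[:,0]],order=1).mean())
    print(n,' '.join(f'{int(y*1000)}:{p:.0f}' for y,p in zip(ys,pr)))
print('pin top',onz(t,406,138.7,.09).round(4),'scene',onz(s,389.6,278.2,.09).round(4))
rect(s,(120,170,350,396),lambda g:lum(g)>135,.086,'plate scene')
for th in(130,170): rect(t,(122,160,245,275),lambda g:lum(g)>th,.086,'plate top')
C=cloud(s); print('behind plate',C[150,398].round(3),C[151,392].round(3),C[148,374].round(3)); print(s['pixels'][138:150,366:388].mean(-1).astype(int))
go(.568,.292,.15,156)
E
```

```text
mag origin [0.48966146 0.01791404]
top -82:139 -80:133 -78:128 -76:123 -74:122 -72:121 -69:118 -67:111 -65:100 -63:91 -61:87 -59:91 -57:97 -55:105 -53:111 -51:115 -49:113 -47:107 -45:106 -43:109 -41:114 -39:117 -37:112 -35:103 -33:96 -31:94 -29:101 -27:110 -25:117 -23:119 -21:114 -19:109 -17:106 -15:105 -13:105 -11:103 -9:101 -7:101 -5:103 -3:104 -1:106 0:108 2:111 4:113 6:112 8:111 10:110 12:112 14:117 16:123 18:133 20:147 22:164 24:179
scene -82:62 -80:61 -78:64 -76:73 -74:87 -72:103 -69:114 -67:116 -65:108 -63:94 -61:79 -59:71 -57:74 -55:85 -53:101 -51:112 -49:115 -47:113 -45:111 -43:113 -41:118 -39:121 -37:118 -35:110 -33:99 -31:93 -29:97 -27:107 -25:116 -23:121 -21:120 -19:115 -17:112 -15:110 -13:107 -11:101 -9:90 -7:77 -5:67 -3:62 -1:63 0:71 2:84 4:97 6:105 8:108 10:104 12:98 14:93 16:89 18:88 20:88 22:88 24:89
pin top [ 0.5658 -0.2136  0.09  ] scene [ 0.5637 -0.2087  0.09  ]
plate scene c [0.5817 0.3129] size [0.121 0.083] long axis deg 89.2
plate top c [0.5215 0.2669] size [0.074 0.07 ] long axis deg 2.1
plate top c [0.5675 0.2919] size [0.003 0.049] long axis deg 155.9
behin
[... 638 characters left out ...]
  82  81  82  75  61  59  64  72  79  82  84  82  81  82  91 116
  139 149 150 151]
 [ 79  83  82  80  81  72  54  43  46  63  75  82  83  80  82  82  86 100
  118 131 139 146]
 [ 73  78  77  80  81  75  58  48  49  60  75  81  83  82  82  83  76  70
   78  91 109 129]
 [ 60  63  69  73  77  77  69  64  63  71  78  82  84  82  83  79  69  52
   42  52  71  95]
 [ 43  47  50  53  63  68  67  65  71  76  80  82  83  83  82  78  62  44
   33  34  43  56]
 [ 36  35  38  43  45  48  51  55  63  70  76  79  80  83  82  74  59  40
   33  33  31  30]]
delta cm [-48.37 -13.26   9.48] turn 0.182 | tcp [0.1289 0.5345 0.2447] rpy [-1.7994e+02 -1.0000e-02  1.6643e+02] F [-0.1  0.   0.4] t 0.1 open 0.0854
```

Slot darkness across the three inserts integrates to about 109 : 193 : 286, close to 5 : 10 : 15. So the 10 mm slot is the outermost one, at magazine y of about -60 mm. Narrow is in the middle and wide is next to the lock. Moving over the plate now.

```bash
python3 -m creep '[{"delta_pos":[-6,-1.6,0],"turn":0,"jaw":-1},{"delta_pos":[-12,-3.3,0],"turn":0.05,"jaw":-1},{"delta_pos":[-18,-4.9,0],"turn":0.1,"jaw":-1},{"delta_pos":[-24,-6.6,0],"turn":0.15,"jaw":-1},{"delta_pos":[-30,-8.2,0],"turn":0.18,"jaw":-1},{"delta_pos":[-36,-9.9,0],"turn":0.18,"jaw":-1},{"delta_pos":[-42,-11.5,0],"turn":0.18,"jaw":-1},{"delta_pos":[-48.4,-13.3,3],"turn":0.18,"jaw":-1},{"delta_pos":[-48.4,-13.3,6],"turn":0.18,"jaw":-1},{"delta_pos":[-48.4,-13.3,9.5],"turn":0.18,"jaw":-1}]' 40
python3 - <<'E'
from m import *
go(.5677,.2918,.071,156)
s=snap('scene','s1');t=snap('top','t1')
a=cv2.resize(t['pixels'][110:180,220:320],(400,280),interpolation=cv2.INTER_CUBIC)
b=cv2.resize(s['pixels'][90:190,320:420],(400,400),interpolation=cv2.INTER_CUBIC)
cv2.imwrite('pics/c2.png',np.hstack([cv2.copyMakeBorder(a,0,120,0,0,0),b])[...,::-1])
E
```

```text
time: 1.35
tcp_pos: [0.5692, 0.2903, 0.1479]
orientation: [-179.9, -0.0, 156.0]
ft_force: [0.5, 1.1, -0.5]
opening: 0.0855
delta cm [0.19 0.09 7.69] turn -0.0 | tcp [0.5692 0.2903 0.1479] rpy [-1.7989e+02 -3.0000e-02  1.5600e+02] F [ 0.5  1.1 -0.5] t 1.35 open 0.0855
```

View pics/c2.png

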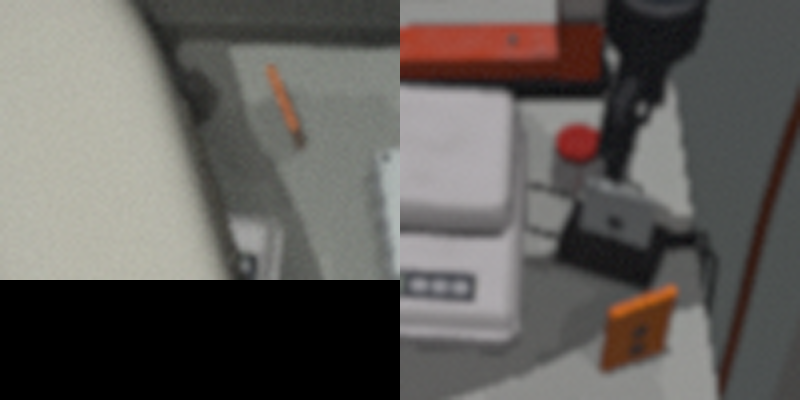

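The scene view shows the open fingers centred over the aluminium plate at crop (622,180). The top view is blocked by the arm. I'll descend and close.

```bash
python3 -m creep '[{"delta_pos":[0.2,0.1,2.5],"turn":0,"jaw":-1},{"delta_pos":[0.2,0.1,5],"turn":0,"jaw":-1},{"delta_pos":[0.2,0.1,7],"turn":0,"jaw":-0.6},{"delta_pos":[0.2,0.1,7.7],"turn":0,"jaw":0},{"delta_pos":[0.2,0.1,7.7],"turn":0,"jaw":0.5},{"delta_pos":[0.2,0.1,7.7],"turn":0,"jaw":1},{"delta_pos":[0.2,0.1,7.7],"turn":0,"jaw":1},{"delta_pos":[0.2,0.1,7.7],"turn":0,"jaw":1}]' 40
```

```text
time: 2.45
tcp_pos: [0.5652, 0.2922, 0.0698]
orientation: [-179.7, -0.2, 156.1]
ft_force: [-0.3, 0.8, 6.1]
opening: 0.0072
```

```bash
python3 -m creep '[{"delta_pos":[0,0,-1],"turn":0,"jaw":1},{"delta_pos":[0,0,-3],"turn":0,"jaw":1},{"delta_pos":[0,0,-6],"turn":0,"jaw":1},{"delta_pos":[0,0,-9],"turn":0,"jaw":1},{"delta_pos":[0,0,-13],"turn":0,"jaw":1},{"delta_pos":[0,0,-13],"turn":0,"jaw":1}]' 60
python3 - <<'E'
from m import *
go(.5001,-.0412,.20,190)
s=snap('scene','s2')
cv2.imwrite('pics/c3.png',cv2.resize(s['pixels'][70:230,320:420],(500,600),interpolation=cv2.INTER_CUBIC)[...,::-1])
E
```

```text
time: 3.2
tcp_pos: [0.567, 0.2929, 0.2036]
orientation: [-180.0, 0.0, 156.1]
ft_force: [0.1, 0.1, -2.0]
opening: 0.0074
delta cm [ -7.43 -33.25   0.39] turn -0.592 | tcp [0.567  0.2929 0.2036] rpy [-1.7996e+02  1.0000e-02  1.5608e+02] F [ 0.1  0.1 -2. ] t 3.2 open 0.0074
```

View pics/c3.png

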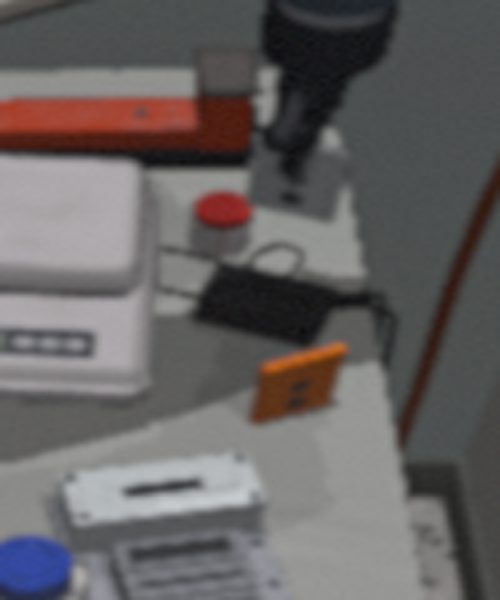

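The plate is held, hanging upright below the fingers at crop (300,180), and the stand is empty. Carrying it over the outer slot.

```bash
python3 -m creep '[{"delta_pos":[-1.2,-5.5,0],"turn":-0.1,"jaw":1},{"delta_pos":[-2.4,-11,0],"turn":-0.2,"jaw":1},{"delta_pos":[-3.7,-16.6,0],"turn":-0.3,"jaw":1},{"delta_pos":[-4.9,-22,0],"turn":-0.4,"jaw":1},{"delta_pos":[-6.2,-27.7,0],"turn":-0.5,"jaw":1},{"delta_pos":[-7.4,-33.2,0],"turn":-0.592,"jaw":1},{"delta_pos":[-7.4,-33.2,4],"turn":-0.592,"jaw":1},{"delta_pos":[-7.4,-33.2,6.5],"turn":-0.592,"jaw":1},{"delta_pos":[-7.4,-33.2,7.5],"turn":-0.592,"jaw":1},{"delta_pos":[-7.4,-33.2,7.5],"turn":-0.592,"jaw":1}]' 60
python3 - <<'E'
from m import *
go(.5001,-.0412,.11,190)
s=snap('scene','s3');t=snap('top','t3')
a=cv2.resize(t['pixels'][120:220,300:400],(400,400),interpolation=cv2.INTER_CUBIC)
b=cv2.resize(s['pixels'][170:250,310:390],(400,400),interpolation=cv2.INTER_CUBIC)
cv2.imwrite('pics/c4.png',np.hstack([a,b])[...,::-1])
E
```

```text
time: 4.5
tcp_pos: [0.4987, -0.0407, 0.1266]
orientation: [-180.0, -0.3, -170.0]
ft_force: [0.8, -1.1, -0.1]
opening: 0.0071
delta cm [-0.14 -0.07  1.66] turn 0.0 | tcp [ 0.4987 -0.0407  0.1266] rpy [-179.97   -0.28 -169.99] F [ 0.8 -1.1 -0.1] t 4.5 open 0.0071
```

View pics/c4.png

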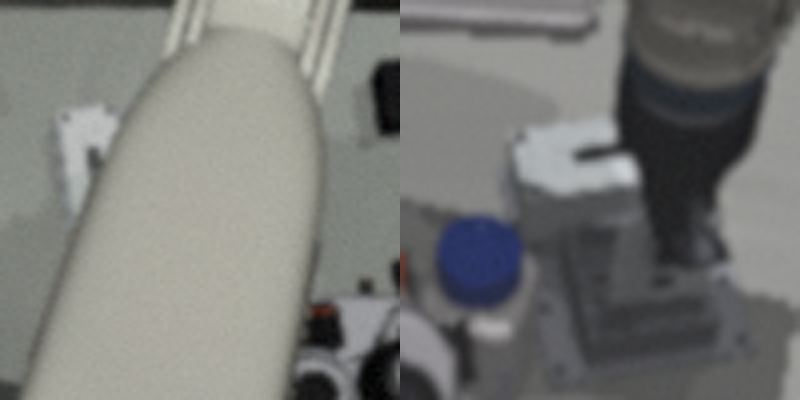

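Run:
```python
from m import *
from scipy.ndimage import map_coordinates as mc
s=load('s3'); a=np.radians(10);ex=np.array([np.cos(a),np.sin(a)]);ey=np.array([-np.sin(a),np.cos(a)])
p=np.array([.4987,-.0407])
xs=np.arange(-.044,.045,.002)
for zs in([.068,.074,.08],[.086,.092,.098]):
    pr=[np.mean([mc(s['pixels'].mean(-1),proj(s,[*(p+ex*x-ey*.004),z])[::-1,None],order=1)[0] for z in zs]) for x in xs]
    print(zs,' '.join(f'{int(round(x*1000))}:{v:.0f}' for x,v in zip(xs,pr)))
zz=np.arange(.036,.09,.002)
for x in(-.018,0,.018): print(x,' '.join(f'{int(round(z*1000))}:{mc(s["pixels"].mean(-1),proj(s,[*(p+ex*x-ey*.004),z])[::-1,None],order=1)[0]:.0f}' for z in zz))
# slot extents along x in first scene/top image at mouth height
O=np.array([.4897,.0179])
xs=np.arange(-.046,.047,.002)
for n in('scene0','top0'):
    im=load(n)
    for yy in(-.0595,-.0315,-.0035):
        print(n,yy,' '.join(f'{int(round(x*1000))}:{np.mean([mc(im["pixels"].mean(-1),proj(im,[*(O+ex*x+ey*(yy+d)),.042])[::-1,None],order=1)[0] for d in(-.002,0,.002)]):.0f}' for x in xs))
```

```text
[0.068, 0.074, 0.08] -44:66 -42:70 -40:70 -38:68 -36:65 -34:63 -32:64 -30:67 -28:71 -26:74 -24:76 -22:77 -20:77 -18:77 -16:77 -14:77 -12:76 -10:76 -8:76 -6:76 -4:74 -2:73 0:71 2:71 4:71 6:72 8:74 10:77 12:81 14:84 16:85 18:84 20:84 22:84 24:85 26:85 28:87 30:91 32:96 34:100 36:100 38:99 40:100 42:107 44:119
[0.086, 0.092, 0.098] -44:66 -42:67 -40:65 -38:64 -36:63 -34:63 -32:66 -30:70 -28:76 -26:80 -24:82 -22:82 -20:81 -18:81 -16:80 -14:80 -12:80 -10:80 -8:77 -6:74 -4:68 -2:63 0:60 2:60 4:62 6:65 8:69 10:73 12:74 14:73 16:71 18:71 20:72 22:74 24:77 26:80 28:84 30:90 32:97 34:102 36:105 38:110 40:118 42:129 44:139
-0.018 36:59 38:58 40:58 42:57 44:57 46:56 48:55 50:55 52:55 54:55 56:56 58:57 60:59 62:62 64:66 66:69 68:72 70:74 72:76 74:78 76:79 78:80 80:81 82:81 84:81 86:81 88:80
0 36:67 38:66 40:65 42:64 44:62 46:61 48:60 50:59 52:59 54:59 56:60 58:62 60:65 62:68 64:71 66:75 68:76 70:77 72:77 74:75 76:70 78:66 80:62 82:58 84:55 86:55 88:57
0.018 36:68 38:67 40:65 42:63 44:62 46:62 48:61 50:60 52:60 54:59 56:61 58:63 60:66 62:69 64:73 66:77 68:81 70:83 72:85 74:86 76:86 78:85 80:85 82:
[... 1299 characters left out ...]
 42:137 44:141 46:143
top0 -0.0315 -46:98 -44:84 -42:89 -40:98 -38:113 -36:121 -34:120 -32:114 -30:107 -28:99 -26:93 -24:90 -22:91 -20:94 -18:98 -16:102 -14:102 -12:101 -10:101 -8:99 -6:97 -4:96 -2:97 0:98 2:98 4:100 6:103 8:104 10:104 12:99 14:96 16:97 18:97 20:97 22:96 24:95 26:96 28:100 30:109 32:116 34:123 36:126 38:130 40:133 42:135 44:136 46:136
top0 -0.0035 -46:101 -44:89 -42:90 -40:98 -38:109 -36:118 -34:118 -32:117 -30:114 -28:112 -26:111 -24:109 -22:107 -20:105 -18:104 -16:105 -14:106 -12:106 -10:106 -8:106 -6:106 -4:106 -2:107 0:106 2:104 4:104 6:107 8:107 10:106 12:106 14:107 16:108 18:108 20:105 22:99 24:90 26:85 28:80 30:88 32:98 34:109 36:118 38:128 40:136 42:142 44:144 46:145
```

```bash
python3 -m creep '[{"delta_pos":[-0.1,-0.07,1],"turn":0,"jaw":1},{"delta_pos":[-0.1,-0.07,1.6],"turn":0,"jaw":1},{"delta_pos":[-0.1,-0.07,1.9],"turn":0,"jaw":1},{"delta_pos":[-0.1,-0.07,2.2],"turn":0,"jaw":1},{"delta_pos":[-0.1,-0.07,2.4],"turn":0,"jaw":1},{"delta_pos":[-0.1,-0.07,2.4],"turn":0,"jaw":1}]' 60; python3 -c "
from m import *
go(.5001,-.0412,.07,190)"
```

```text
time: 5.35
tcp_pos: [0.5006, -0.0415, 0.1049]
orientation: [-179.9, -0.1, -170.0]
ft_force: [-4.1, 0.0, 10.8]
opening: 0.0072
delta cm [0.04 0.05 3.49] turn 0.0 | tcp [ 0.5006 -0.0415  0.1049] rpy [-1.7987e+02 -9.0000e-02 -1.6997e+02] F [-4.1  0.  10.8] t 5.35 open 0.0072
```

```bash
python3 -m creep '[{"delta_pos":[0,0.04,0.2],"turn":0,"jaw":1},{"delta_pos":[0,0.08,0.25],"turn":0,"jaw":1},{"delta_pos":[0,0.12,0.25],"turn":0,"jaw":1},{"delta_pos":[0,0.16,0.25],"turn":0,"jaw":1},{"delta_pos":[0,0.2,0.25],"turn":0,"jaw":1},{"delta_pos":[0,0.2,0.25],"turn":0,"jaw":1}]' 60; python3 -c "
from m import *
go(.5001,-.0412,.07,190)"
```

```text
time: 6.1
tcp_pos: [0.5005, -0.0407, 0.1045]
orientation: [-179.7, 0.0, -170.0]
ft_force: [-8.9, -3.9, 21.4]
opening: 0.007
delta cm [ 0.05 -0.02  3.45] turn -0.0 | tcp [ 0.5005 -0.0407  0.1045] rpy [-1.7967e+02  1.0000e-02 -1.7002e+02] F [-8.9 -3.9 21.4] t 6.1 open 0.007
```

```bash
python3 -m creep '[{"delta_pos":[0.1,0.1,-0.3],"turn":0,"jaw":1},{"delta_pos":[0.1,0.1,-0.3],"turn":0,"jaw":1},{"delta_pos":[0.1,0.1,-0.1],"turn":0,"jaw":1},{"delta_pos":[0.1,0.1,0.15],"turn":0,"jaw":1},{"delta_pos":[0.1,0.1,0.3],"turn":0,"jaw":1},{"delta_pos":[0.1,0.1,0.3],"turn":0,"jaw":1}]' 60; python3 -c "
from m import *
go(.5001,-.0412,.07,190)
s=snap('scene','s4')
cv2.imwrite('pics/c5.png',cv2.resize(s['pixels'][195:245,335:395],(720,600),interpolation=cv2.INTER_CUBIC)[...,::-1])"
```

```text
time: 6.85
tcp_pos: [0.5003, -0.0402, 0.104]
orientation: [-179.6, 0.2, -170.0]
ft_force: [-8.8, -0.1, 30.8]
opening: 0.0069
delta cm [ 0.05 -0.07  3.4 ] turn -0.0 | tcp [ 0.5003 -0.0402  0.104 ] rpy [-179.56    0.21 -170.01] F [-8.8 -0.1 30.8] t 6.85 open 0.0069
```

View pics/c5.png

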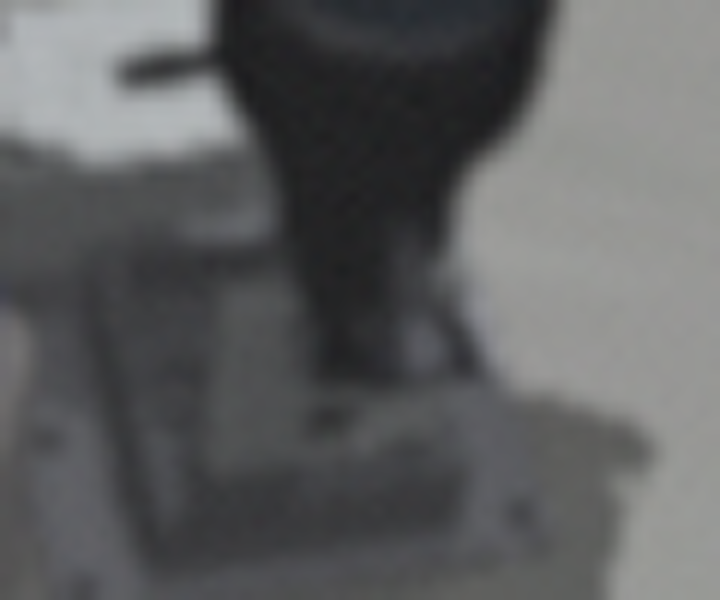

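Run:
```python
from m import *
from scipy.ndimage import map_coordinates as mc
a=np.radians(10);ex=np.array([np.cos(a),np.sin(a)]);ey=np.array([-np.sin(a),np.cos(a)]);O=np.array([.4897,.0179])
s=load('s4');s0=load('scene0');t0=load('top0')
ys=np.arange(-.09,-.04,.002)
for n,im,z in(('now',s,.042),('s0',s0,.042),('s0 base',s0,.008),('t0',t0,.042),('t0 base',t0,.008)):
    for xr in((-.029,-.024,-.019),(.014,.019,.024)):
        print(n,xr[1],' '.join(f'{int(round(y*1000))}:{np.mean([mc(im["pixels"].mean(-1),proj(im,[*(O+ex*x+ey*y),z])[::-1,None],order=1)[0] for x in xr]):.0f}' for y in ys))
ys=np.arange(-.1,-.06,.002)
```

```text
now -0.024 -90:77 -88:71 -86:65 -84:62 -82:61 -80:59 -78:59 -76:58 -74:58 -72:59 -70:58 -68:59 -66:61 -64:64 -62:67 -60:70 -58:72 -56:74 -54:74 -52:74 -50:73 -48:71 -46:71 -44:70 -42:70
now 0.019 -90:75 -88:70 -86:65 -84:61 -82:60 -80:60 -78:60 -76:60 -74:63 -72:65 -70:67 -68:68 -66:70 -64:74 -62:79 -60:83 -58:85 -56:84 -54:82 -52:77 -50:73 -48:68 -46:61 -44:54 -42:47
s0 -0.024 -90:112 -88:96 -86:79 -84:68 -82:62 -80:62 -78:66 -76:74 -74:88 -72:104 -70:114 -68:116 -66:108 -64:95 -62:81 -60:73 -58:75 -56:86 -54:101 -52:112 -50:116 -48:114 -46:112 -44:114 -42:118
s0 0.019 -90:104 -88:89 -86:74 -84:64 -82:60 -80:60 -78:63 -76:72 -74:85 -72:101 -70:112 -68:115 -66:108 -64:94 -62:79 -60:70 -58:74 -56:85 -54:102 -52:112 -50:116 -48:114 -46:111 -44:113 -42:116
s0 base -0.024 -90:150 -88:145 -86:136 -84:125 -82:117 -80:116 -78:119 -76:120 -74:113 -72:99 -70:84 -68:71 -66:64 -64:62 -62:63 -60:68 -58:79 -56:93 -54:107 -52:115 -50:117 -48:111 -46:103 -44:93 -42:91
s0 base 0.019 -90:149 -88:143 -86:135 -84:124 -82:116 -80:115 -78:118 -76:119 -74:112 -72:100 -70:83 -68:71 -66:63 -64:61 -62:62 -60
[... 204 characters left out ...]
 -58:100 -56:108 -54:115 -52:118 -50:115 -48:109 -46:106 -44:108 -42:113
t0 0.019 -90:145 -88:145 -86:145 -84:143 -82:139 -80:135 -78:132 -76:129 -74:127 -72:125 -70:122 -68:112 -66:101 -64:91 -62:87 -60:89 -58:95 -56:102 -54:108 -52:111 -50:109 -48:104 -46:103 -44:108 -42:114
t0 base -0.024 -90:143 -88:142 -86:138 -84:133 -82:130 -80:128 -78:125 -76:123 -74:120 -72:113 -70:105 -68:99 -66:95 -64:100 -62:105 -60:112 -58:118 -56:121 -54:117 -52:109 -50:104 -48:101 -46:107 -44:115 -42:119
t0 base 0.019 -90:146 -88:144 -86:140 -84:136 -82:133 -80:129 -78:127 -76:126 -74:124 -72:118 -70:107 -68:98 -66:89 -64:90 -62:96 -60:102 -58:109 -56:113 -54:113 -52:106 -50:104 -48:104 -46:109 -44:117 -42:118
```

Run:
```python
from m import *
s=arm.observe(); F=s['ft_force'];T=s['torque']; a=np.radians(10)
Rz=np.array([[np.cos(a),np.sin(a),0],[-np.sin(a),np.cos(a),0],[0,0,1]])
print('mag-frame F',Rz@F,'T',Rz@T, 'rpy',s['orientation'])
# contact point at h below ref: T = r x F with r=(x,y,-h)
f=Rz@F;m=Rz@T
for h in(0,.064): print(h,'y',(m[0]-h*f[1])/f[2],'x',-(m[1]+h*f[0])/f[2])
```

```text
mag-frame F [-9.99001401  1.11823584 30.10254527] T [0.40883099 1.28467803 0.04541274] rpy [-179.55726738    0.20968454 -170.0130112 ]
0 y 0.013581276640128223 x -0.042676724477805586
0.064 y 0.011203833367095333 x -0.021437294685852235
```

```bash
cat >> m.py <<'E'
def st():
    s=arm.observe(); a=np.radians(10)
    Rz=np.array([[np.cos(a),np.sin(a),0],[-np.sin(a),np.cos(a),0],[0,0,1]])
    q=Rz@(np.array(s['tcp_pos'])-[.4897,.0179,0])
    print('mag tcp mm',(q*1000).round(1),'F',(Rz@s['ft_force']).round(1),'T',(Rz@s['torque']).round(2),'rpy',np.round(s['orientation'],2),'open',round(s['opening'],4),'t',round(s['time'],2))
E
python3 -m creep '[{"delta_pos":[0,-0.2,-0.4],"turn":0,"jaw":1},{"delta_pos":[0,-0.2,-0.4],"turn":0,"jaw":1},{"delta_pos":[0,-0.2,-0.4],"turn":0,"jaw":1}]' 60 >/dev/null; python3 -c "
from m import *
st()"
```

```text
mag tcp mm [ 1.000e-01 -6.090e+01  1.074e+02] F [-0.3  0.1 -2.3] T [ 0.08 -0.01  0.02] rpy [-1.7959e+02  1.5000e-01 -1.7002e+02] open 0.007 t 7.28
```

```bash
python3 -m creep '[{"delta_pos":[0,0,0.15],"turn":0,"jaw":1},{"delta_pos":[0,0,0.3],"turn":0,"jaw":1},{"delta_pos":[0,0,0.4],"turn":0,"jaw":1},{"delta_pos":[0,0,0.45],"turn":0,"jaw":1}]' 60 >/dev/null; python3 -c "
from m import *
st()"
```

```text
mag tcp mm [ 1.000e-01 -6.090e+01  1.043e+02] F [-8.1  2.6 23.5] T [0.57 1.42 0.07] rpy [-179.55    0.21 -170.01] open 0.0072 t 7.78
```

Run:
```python
from m import *
from scipy.ndimage import map_coordinates as mc
a=np.radians(10);ex=np.array([np.cos(a),np.sin(a)]);ey=np.array([-np.sin(a),np.cos(a)]);O=np.array([.4897,.0179])
s=load('s4');s0=load('scene0')
s5=snap('scene','s5')
def pr(im,pts): return [np.mean([mc(im['pixels'].mean(-1),proj(im,p)[::-1,None],order=1)[0] for p in q]) for q in pts]
xs=np.arange(-.042,.043,.0015)
for n,im,y in(('s4',s,-.063),('s5',s5,-.0653)):
    print(n,' '.join(f'{x*1000:.0f}:{v:.0f}' for x,v in zip(xs,pr(im,[[[*(O+ex*x+ey*y),z] for z in(.05,.054,.058,.062)] for x in xs]))))
ys=np.arange(-.08,-.05,.0015)
print('s5 y',' '.join(f'{y*1000:.1f}:{v:.0f}' for y,v in zip(ys,pr(s5,[[[*(O+ex*x+ey*y),.042] for x in(-.024,-.016,-.008,.0,.008,.016,.024)] for y in ys]))))
print('s0 y',' '.join(f'{y*1000:.1f}:{v:.0f}' for y,v in zip(ys,pr(s0,[[[*(O+ex*x+ey*y),.042] for x in(-.024,-.016,-.008,.0,.008,.016,.024)] for y in ys]))))
```

```text
s4 -42:71 -40:75 -39:78 -38:77 -36:75 -34:71 -33:68 -31:66 -30:66 -28:69 -27:73 -25:76 -24:79 -22:80 -21:81 -19:80 -18:80 -16:79 -15:78 -13:79 -12:79 -10:79 -9:79 -7:78 -6:77 -4:75 -3:72 -1:69 0:66 2:64 3:64 5:64 6:65 8:68 9:73 11:78 12:82 14:84 15:85 17:86 18:86 20:86 21:85 23:85 24:86 26:86 27:86 29:86 30:86 32:86 33:87 35:88 36:90 38:92 39:93 41:93 42:93
s5 -42:71 -40:75 -39:78 -38:76 -36:73 -34:69 -33:65 -31:65 -30:65 -28:69 -27:73 -25:76 -24:78 -22:79 -21:80 -19:79 -18:78 -16:78 -15:79 -13:79 -12:78 -10:79 -9:79 -7:77 -6:75 -4:73 -3:70 -1:68 0:67 2:66 3:65 5:66 6:67 8:70 9:74 11:77 12:81 14:84 15:86 17:87 18:88 20:88 21:89 23:88 24:86 26:85 27:85 29:85 30:84 32:84 33:84 35:86 36:89 38:91 39:92 41:93 42:94
s5 y -80.0:59 -78.5:59 -77.0:59 -75.5:59 -74.0:61 -72.5:62 -71.0:64 -69.5:65 -68.0:68 -66.5:70 -65.0:73 -63.5:76 -62.0:78 -60.5:79 -59.0:78 -57.5:77 -56.0:75 -54.5:74 -53.0:73 -51.5:72
s0 y -80.0:61 -78.5:63 -77.0:68 -75.5:77 -74.0:87 -72.5:100 -71.0:110 -69.5:115 -68.0:116 -66.5:111 -65.0:102 -63.5:91 -62.0:79 -60.5:72 -59.0:71 -57.5:76 -56.0:86 -54.5:98 -53.0:107 -51.5:113
```

The plate's left edge and its round mark both say it sits about 2.7 mm too far along +x, so it rests on the slot's end. I'll lift, shift and poke again.

```bash
python3 -m creep '[{"delta_pos":[0.28,0.08,-0.3],"turn":0,"jaw":1},{"delta_pos":[0.28,0.08,-0.3],"turn":0,"jaw":1},{"delta_pos":[0.28,0.08,-0.1],"turn":0,"jaw":1},{"delta_pos":[0.28,0.08,0.15],"turn":0,"jaw":1},{"delta_pos":[0.28,0.08,0.3],"turn":0,"jaw":1},{"delta_pos":[0.28,0.08,0.3],"turn":0,"jaw":1}]' 60 >/dev/null; python3 -c "
from m import *
st()"
```

```text
mag tcp mm [ -2.9 -60.1 101. ] F [-0.4  0.  -0.9] T [ 0.02 -0.    0.01] rpy [-179.56    0.19 -170.01] open 0.007 t 8.57
```

```bash
python3 -m creep '[{"delta_pos":[0,0,0.5],"turn":0,"jaw":1},{"delta_pos":[0,0,1],"turn":0,"jaw":1},{"delta_pos":[0,0,1.4],"turn":0,"jaw":1},{"delta_pos":[0,0,1.8],"turn":0,"jaw":1},{"delta_pos":[0,0,2.0],"turn":0,"jaw":1},{"delta_pos":[0,0,2.2],"turn":0,"jaw":1},{"delta_pos":[0,0,2.3],"turn":0,"jaw":1}]' 60 >/dev/null; python3 -c "
from m import *
st()"
```

```text
mag tcp mm [ -2.7 -60.3  78. ] F [ 1.   0.3 -0.7] T [ 0.02 -0.03 -0.04] rpy [-179.56    0.19 -170.01] open 0.0068 t 9.45
```

```bash
python3 -m creep '[{"delta_pos":[0,0,0.1],"turn":0,"jaw":1},{"delta_pos":[0,0,0.2],"turn":0,"jaw":1},{"delta_pos":[0,0,0.3],"turn":0,"jaw":1},{"delta_pos":[0,0,0.3],"turn":0,"jaw":1}]' 60 >/dev/null; python3 -c "
from m import *
st()"
```

```text
mag tcp mm [ -2.3 -60.4  77.7] F [-7.9  3.2 31.1] T [0.92 2.25 0.  ] rpy [-179.48    0.35 -169.99] open 0.0068 t 9.95
```

```bash
python3 -m creep '[{"delta_pos":[0,0,-0.1],"turn":0,"jaw":0.5},{"delta_pos":[0,0,-0.1],"turn":0,"jaw":0},{"delta_pos":[0,0,-0.1],"turn":0,"jaw":-0.2},{"delta_pos":[0,0,-0.1],"turn":0,"jaw":-0.2},{"delta_pos":[0,0,-2],"turn":0,"jaw":-0.2},{"delta_pos":[0,0,-5],"turn":0,"jaw":-0.2},{"delta_pos":[0,0,-10],"turn":0,"jaw":-0.2},{"delta_pos":[0,0,-13],"turn":0,"jaw":-1}]' 60
python3 - <<'E'
from m import *
st(); go(.565,-.211,.15,190)
from scipy.ndimage import map_coordinates as mc
s=snap('scene','s6'); g=up(s,(262,312,362,412),6)
b=cv2.resize(s['pixels'][195:245,335:395].astype(np.float32),(480,400),interpolation=cv2.INTER_CUBIC)
cv2.imwrite('pics/c6.png',np.hstack([cv2.resize(g,(320,400)),b])[...,::-1])
E
```

```text
time: 10.95
tcp_pos: [0.4973, -0.0411, 0.2097]
orientation: [-179.4, 0.4, -170.0]
ft_force: [0.5, -0.8, -0.4]
opening: 0.0677
mag tcp mm [ -2.7 -59.4 209.7] F [ 0.4 -0.8 -0.4] T [ 0.03 -0.05  0.03] rpy [-179.44    0.44 -169.99] open 0.0677 t 10.95
delta cm [ -3.67 -17.85   6.17] turn 0.0 | tcp [ 0.4973 -0.0411  0.2097] rpy [-179.44    0.44 -169.99] F [ 0.5 -0.8 -0.4] t 10.95 open 0.0677[ WARN:0@2.725] global loadsave.cpp:1063 imwrite_ Unsupported depth image for selected encoder is fallbacked to CV_8U.
```

View pics/c6.png

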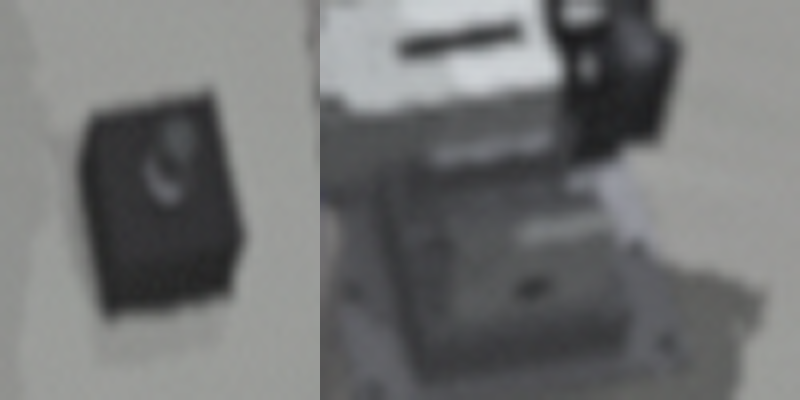

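The plate stands in the slot, with its bright top edge at crop (565,225) and its lower mark at (535,287). The pin grip is at (180,130), flange at (165,178).

```bash
python3 - <<'E'
from m import *
s=load('s6');P=lambda a,b,z:onz(s,362+a/320*50-.5,262+b/400*50-.5,z).round(4)
print(P(180,130,.09),P(165,178,.06),P(161,174,.056))
t=snap('top','t6'); Q=lambda a,b,z:onz(t,388+a/400*28-.5,128+(b-300)/300*32-.5,z).round(4)
print('top',Q(268,403,.09),Q(235,430,.06))
E
python3 -m creep '[{"delta_pos":[-0.8,-4.5,0],"turn":0,"jaw":-1},{"delta_pos":[-1.6,-9,0],"turn":0,"jaw":-1},{"delta_pos":[-2.4,-13.5,0],"turn":0,"jaw":-1},{"delta_pos":[-3.5,-17.7,0],"turn":0,"jaw":-0.6},{"delta_pos":[-3.5,-17.7,2],"turn":0,"jaw":-0.4},{"delta_pos":[-3.5,-17.7,4],"turn":0,"jaw":-0.4},{"delta_pos":[-3.5,-17.7,5],"turn":0,"jaw":-0.4},{"delta_pos":[-3.5,-17.7,5],"turn":0,"jaw":-0.4}]' 60
python3 - <<'E'
from m import *
st(); go(.564,-.2095,.079,190)
E
```

```text
[ 0.5639 -0.2074  0.09  ] [ 0.5613 -0.2124  0.06  ] [ 0.5605 -0.2093  0.056 ]
top [ 0.5665 -0.2145  0.09  ] [ 0.5637 -0.2121  0.06  ]
time: 12.05
tcp_pos: [0.5637, -0.2096, 0.1621]
orientation: [-179.4, 0.5, -170.0]
ft_force: [0.2, 0.6, 0.4]
opening: 0.0598
mag tcp mm [  33.4 -236.9  162.1] F [0.3 0.6 0.4] T [ 0.01 -0.   -0.03] rpy [-179.43    0.53 -169.98] open 0.0598 t 12.05
delta cm [0.05 0.09 8.31] turn 0.0 | tcp [ 0.5637 -0.2096  0.1621] rpy [-179.43    0.53 -169.98] F [0.2 0.6 0.4] t 12.05 open 0.0598
```

```bash
python3 -m creep '[{"delta_pos":[0,-0.15,2.5],"turn":0,"jaw":-0.4},{"delta_pos":[0,-0.15,5],"turn":0,"jaw":-0.4},{"delta_pos":[0,-0.15,7],"turn":0,"jaw":-0.2},{"delta_pos":[0,-0.15,8.2],"turn":0,"jaw":0.2},{"delta_pos":[0,-0.15,8.2],"turn":0,"jaw":0.6},{"delta_pos":[0,-0.15,8.2],"turn":0,"jaw":1},{"delta_pos":[0,-0.15,8.2],"turn":0,"jaw":1},{"delta_pos":[0,-0.15,8.2],"turn":0,"jaw":1}]' 60
python3 - <<'E'
from m import *
st(); s=snap('scene','s7')
cv2.imwrite('pics/c7.png',cv2.resize(s['pixels'][240:310,350:420],(560,560),interpolation=cv2.INTER_CUBIC)[...,::-1])
E
```

```text
time: 13.05
tcp_pos: [0.5651, -0.2118, 0.0806]
orientation: [-179.4, 0.6, -170.0]
ft_force: [-0.0, 1.8, 0.9]
opening: 0.012
mag tcp mm [  34.4 -239.3   80.6] F [0.3 1.8 0.9] T [ 0.22 -0.    0.02] rpy [-179.4     0.58 -169.98] open 0.012 t 13.05
```

View pics/c7.png

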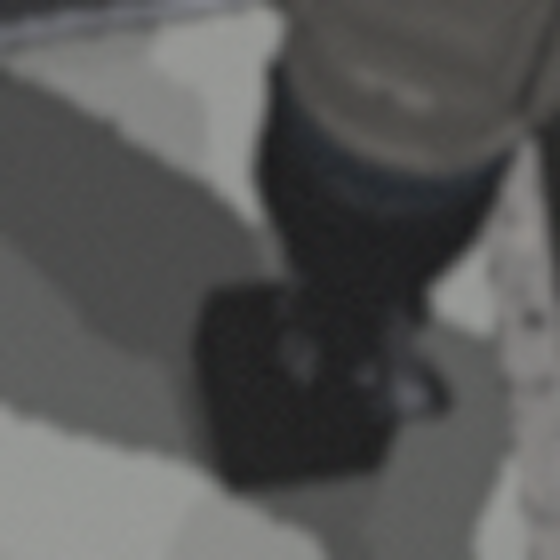

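Jaws stopped at 12 mm on the 14 mm grip, and the flange shows at crop (300,350). Lifting to verify.

```bash
python3 -m creep '[{"delta_pos":[0,0,-1],"turn":0,"jaw":1},{"delta_pos":[0,0,-3],"turn":0,"jaw":1},{"delta_pos":[0,0,-6],"turn":0,"jaw":1},{"delta_pos":[0,0,-9],"turn":0,"jaw":1},{"delta_pos":[0,0,-12],"turn":0,"jaw":1},{"delta_pos":[0,0,-12],"turn":0,"jaw":1}]' 60
python3 - <<'E'
from m import *
st(); go(.4815,.0642,.20,190); s=snap('scene','s8')
cv2.imwrite('pics/c8.png',cv2.resize(s['pixels'][215:310,345:420],(600,760)[:2],interpolation=cv2.INTER_CUBIC)[:600,:,::-1])
E
```

```text
time: 13.85
tcp_pos: [0.5646, -0.2114, 0.2037]
orientation: [-179.2, 0.8, -170.0]
ft_force: [0.6, 0.0, -1.4]
opening: 0.0118
mag tcp mm [  34.  -238.8  203.7] F [ 0.6 -0.1 -1.4] T [ 0.06 -0.01  0.06] rpy [-179.21    0.8  -169.98] open 0.0118 t 13.85
delta cm [ 3.4  28.59 -0.07] turn 0.0 | tcp [ 0.5646 -0.2114  0.2037] rpy [-179.21    0.8  -169.98] F [ 0.6  0.  -1.4] t 13.85 open 0.0118
```

View pics/c8.png

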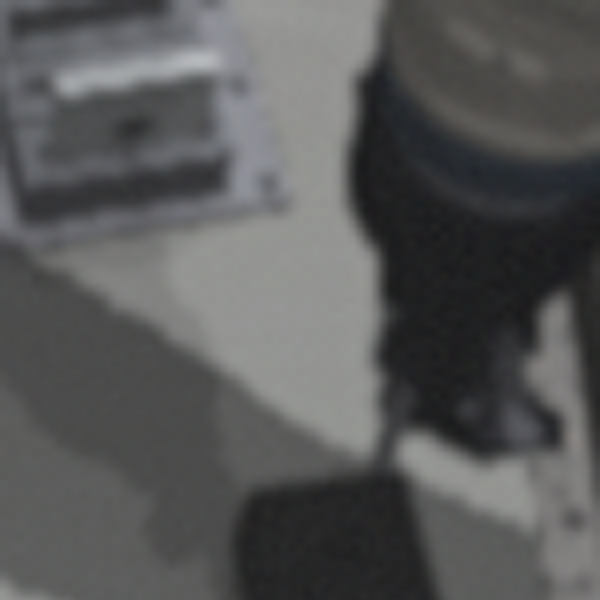

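Run:
```python
from m import *
s=load('s8'); o=arm.observe(); p=np.array(o['tcp_pos']); Rm=rot(o['orientation'])
print('rz',Rm[:,2].round(3))
for k in(.014,.019,.03,.045,.06,.0706): print('axis',k,proj(s,p+Rm[:,2]*k).round(1))
print('cols 388..404'); 
for v in range(262,280): print(v,s['pixels'][v,388:404].mean(-1).astype(int))
```

```text
rz [ 0.014 -0.01  -1.   ]
axis 0.014 [395.6 263.8]
axis 0.019 [395.3 264.7]
axis 0.03 [394.7 266.5]
axis 0.045 [393.9 269. ]
axis 0.06 [393.1 271.4]
axis 0.0706 [392.5 273.1]
cols 388..404
262 [146 148 146 134 103  66  42  42  34  33  33  34  33  30  29  32]
263 [147 148 147 134  99  60  47  50  44  35  31  31  32  33  36  35]
264 [148 148 144 129  89  56  52  55  50  37  31  34  29  33  35  41]
265 [148 147 143 128  88  57  58  58  49  37  32  31  33  33  45  55]
266 [148 148 145 132  98  66  58  56  44  33  31  31  32  35  49  57]
267 [147 147 148 137 106  72  61  59  47  39  36  32  30  28  41  46]
268 [148 149 147 137 107  72  64  72  71  67  60  45  33  31  30  35]
269 [145 147 148 132  95  68  77  99 111 110 101  77  52  39  32  32]
270 [134 141 141 122  85  66  91 125 140 141 131 114  90  70  52  40]
271 [112 124 123 106  75  67  99 136 149 150 147 137 125 109  91  72]
272 [ 94 100  98  84  65  70  98 129 146 149 149 147 143 136 123 108]
273 [ 80  78  76  65  58  63  80 107 130 143 149 148 148 147 143 137]
274 [ 60  58  55  47  44  47  54  76 104 129 143 146 147 147 148 147]
275 [ 45  42  39  37  34  36  35  54  81 109 125 133 140 145 146 146]
276 [ 36  36  37  36  38  38  36  46  70  91 103 112 124 129 134 142]
277 [ 38  33  38  37  38  36  35  43  63  84  92  95 101 105 113 128]
278 [ 36  39  38  36  35  37  36  39  57  79  89  91  90  91  97 109]
279 [39 39 37 38 35 37 34 37 49 72 87 92 92 91 91 94]
```

The pin is held and hangs along the tool axis within about 2.5 mm, tip near (392.7,272). The plate is upright in the outer slot. Moving over the lock slot.

```bash
python3 -m creep '[{"delta_pos":[0.6,5,0],"turn":0,"jaw":1},{"delta_pos":[1.2,10,0],"turn":0,"jaw":1},{"delta_pos":[1.8,15,0],"turn":0,"jaw":1},{"delta_pos":[2.4,20,0],"turn":0,"jaw":1},{"delta_pos":[3,25,0],"turn":0,"jaw":1},{"delta_pos":[3.4,28.7,1],"turn":0,"jaw":1},{"delta_pos":[3.4,28.7,4],"turn":0,"jaw":1},{"delta_pos":[3.4,28.7,6],"turn":0,"jaw":1},{"delta_pos":[3.4,28.7,6.5],"turn":0,"jaw":1},{"delta_pos":[3.4,28.7,6.5],"turn":0,"jaw":1}]' 60
python3 - <<'E'
from m import *
st(); s=snap('scene','s9'); t=snap('top','t9')
o=arm.observe(); p=np.array(o['tcp_pos']); Rm=rot(o['orientation'])
tip=p+Rm[:,2]*.0706; print('tip',tip.round(4),proj(s,tip).round(1),'slot centre px',proj(s,[.4815,.0642,.058]).round(1))
for k in(.02,.0266,.045,.06): print(k,proj(s,p+Rm[:,2]*k).round(1))
a=cv2.resize(s['pixels'][180:225,325:385],(720,540),interpolation=cv2.INTER_CUBIC)
cv2.imwrite('pics/c9.png',a[...,::-1])
E
```

```text
time: 15.15
tcp_pos: [0.4815, 0.0648, 0.1329]
orientation: [-179.3, 0.6, -170.0]
ft_force: [-0.3, 0.2, -0.2]
opening: 0.0117
mag tcp mm [1.000e-01 4.760e+01 1.329e+02] F [-0.3  0.2 -0.2] T [ 0.04 -0.01  0.03] rpy [-179.31    0.64 -169.99] open 0.0117 t 15.15
tip [0.483  0.0641 0.0631] [352.9 198.8] slot centre px [352.3 199.7]
0.02 [353.8 189.3]
0.0266 [353.7 190.6]
0.045 [353.3 194.1]
0.06 [353.1 196.9]
```

View pics/c9.png

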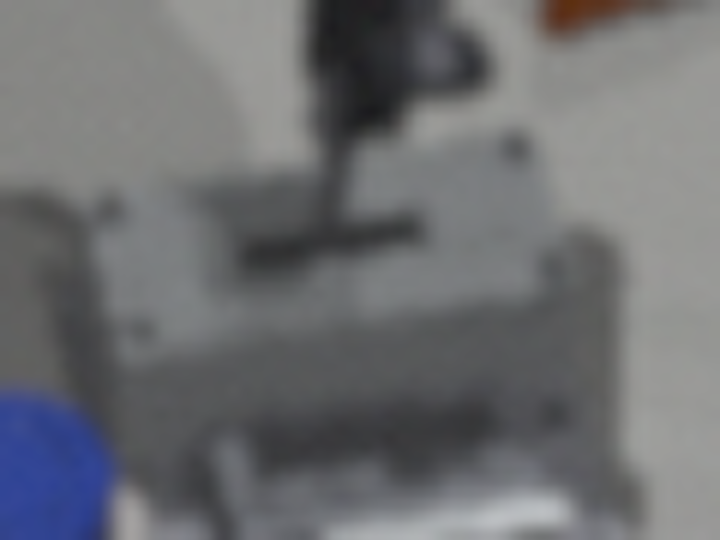

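The pin enters the view at (328,230), over the slot which runs from (240,255) to (425,230), near its centre. Lowering to feel the bar.

```bash
python3 -m creep '[{"delta_pos":[0,0,0.6],"turn":0,"jaw":1},{"delta_pos":[0,0,1.1],"turn":0,"jaw":1},{"delta_pos":[0,0,1.6],"turn":0,"jaw":1},{"delta_pos":[0,0,2],"turn":0,"jaw":1},{"delta_pos":[0,0,2.3],"turn":0,"jaw":1},{"delta_pos":[0,0,2.5],"turn":0,"jaw":1},{"delta_pos":[0,0,2.6],"turn":0,"jaw":1}]' 60 >/dev/null
python3 -c "
from m import *
st()"
```

```text
mag tcp mm [  1.3  47.2 108.1] F [-0.9  0.6  9.2] T [0.12 0.26 0.01] rpy [-179.28    0.79 -170.  ] open 0.0116 t 16.12
```

```bash
python3 -m creep '[{"delta_pos":[-0.15,0,0.1],"turn":0,"jaw":1},{"delta_pos":[-0.3,0,0.1],"turn":0,"jaw":1},{"delta_pos":[-0.45,0,0.1],"turn":0,"jaw":1},{"delta_pos":[-0.6,0,0.1],"turn":0,"jaw":1},{"delta_pos":[-0.75,0,0.1],"turn":0,"jaw":1},{"delta_pos":[-0.75,0,0.1],"turn":0,"jaw":1}]' 60 >/dev/null
python3 -c "
from m import *
st()"
```

```text
mag tcp mm [  8.   47.1 107.7] F [-5.3 -0.   9.7] T [-0.1   1.61 -0.01] rpy [-179.26    0.72 -170.  ] open 0.0119 t 16.88
```

```bash
python3 -m creep '[{"delta_pos":[-0.15,0,0.1],"turn":0,"jaw":1},{"delta_pos":[-0.3,0,0.1],"turn":0,"jaw":1},{"delta_pos":[-0.45,0,0.1],"turn":0,"jaw":1},{"delta_pos":[-0.6,0,0.1],"turn":0,"jaw":1},{"delta_pos":[-0.75,0,0.1],"turn":0,"jaw":1},{"delta_pos":[-0.75,0,0.1],"turn":0,"jaw":1}]' 60 >/dev/null
python3 -c "
from m import *
st()"
```

```text
mag tcp mm [ 15.6  47.1 106.6] F [ 0.4  0.7 -0.5] T [-0.01  0.06  0.  ] rpy [-179.26    0.72 -170.  ] open 0.0117 t 17.62
```

```bash
python3 -m creep '[{"delta_pos":[0,0,0.15],"turn":0,"jaw":1},{"delta_pos":[0,0,0.3],"turn":0,"jaw":1},{"delta_pos":[0,0,0.5],"turn":0,"jaw":1},{"delta_pos":[0,0,0.5],"turn":0,"jaw":1}]' 60 >/dev/null
python3 -c "
from m import *
st()"
```

```text
mag tcp mm [ 15.4  47.1 101.4] F [-1.3 -0.4 -0.9] T [ 0.09  0.23 -0.  ] rpy [-179.27    0.68 -170.  ] open 0.0119 t 18.12
```

The tip is in the hole at magazine x of about 15 mm. Pushing home.

```bash
python3 -m creep '[{"delta_pos":[0.05,0,0.3],"turn":0,"jaw":1},{"delta_pos":[0.05,0,0.6],"turn":0,"jaw":1},{"delta_pos":[0.05,0,0.9],"turn":0,"jaw":1},{"delta_pos":[0.05,0,1.2],"turn":0,"jaw":1},{"delta_pos":[0.05,0,1.5],"turn":0,"jaw":1},{"delta_pos":[0.05,0,1.7],"turn":0,"jaw":1},{"delta_pos":[0.05,0,1.8],"turn":0,"jaw":1}]' 60 >/dev/null
python3 -c "
from m import *
st()"
```

```text
mag tcp mm [14.9 46.9 83.2] F [-2.7  1.3  2.3] T [0.18 0.73 0.01] rpy [-179.27    0.65 -169.99] open 0.0119 t 19.0
```

```bash
python3 -m creep '[{"delta_pos":[0.03,0,0.1],"turn":0,"jaw":1},{"delta_pos":[0.03,0,0.2],"turn":0,"jaw":1},{"delta_pos":[0.03,0,0.3],"turn":0,"jaw":1},{"delta_pos":[0.03,0,0.35],"turn":0,"jaw":1},{"delta_pos":[0.03,0,0.35],"turn":0,"jaw":1}]' 60 >/dev/null
python3 -c "
from m import *
st()"
```

```text
mag tcp mm [15.1 46.8 81.8] F [-9.2  2.6 26.2] T [ 0.4   2.06 -0.07] rpy [-179.24    0.8  -169.99] open 0.0119 t 19.62
```

Seated: 26 N at TCP 81.8 mm, against 82 expected. Releasing and rising clear.

```bash
python3 -m creep '[{"delta_pos":[0,0,-0.05],"turn":0,"jaw":0.6},{"delta_pos":[0,0,-0.05],"turn":0,"jaw":0.2},{"delta_pos":[0,0,-0.05],"turn":0,"jaw":0},{"delta_pos":[0,0,-0.05],"turn":0,"jaw":0},{"delta_pos":[0,0,-2],"turn":0,"jaw":0},{"delta_pos":[0,0,-5],"turn":0,"jaw":0},{"delta_pos":[0,0,-9],"turn":0,"jaw":0},{"delta_pos":[0,3,-14],"turn":0,"jaw":0},{"delta_pos":[0,8,-14],"turn":0,"jaw":0},{"delta_pos":[0,12,-14],"turn":0,"jaw":0}]' 60
python3 - <<'E'
from m import *
st(); s=snap('scene','s10')
cv2.imwrite('pics/c10.png',cv2.resize(s['pixels'][180:300,310:410],(600,600)[:2],interpolation=cv2.INTER_CUBIC)[...,::-1])
E
```

```text
time: 20.88
tcp_pos: [0.4732, 0.1876, 0.2207]
orientation: [-179.2, 0.9, -170.0]
ft_force: [0.2, -0.8, -0.1]
opening: 0.0429
mag tcp mm [ 13.2 170.  220.7] F [ 0.1 -0.8 -0.1] T [0.04 0.03 0.  ] rpy [-179.25    0.88 -170.01] open 0.0429 t 20.88
```

Run:
```python
from m import *
s=load('s10');s0=load('scene0'); a=np.radians(10)
Rz=np.array([[np.cos(a),np.sin(a),0],[-np.sin(a),np.cos(a),0],[0,0,1]])
def mg(im): return (cloud(im)-[.4897,.0179,0])@Rz.T
M=mg(s); M0=mg(s0)
for n,(x0,x1,y0,y1) in dict(plate=(-40,40,-72,-50),pin=(-30,35,37,57)).items():
    k=(M[...,0]*1e3>x0)&(M[...,0]*1e3<x1)&(M[...,1]*1e3>y0)&(M[...,1]*1e3<y1)&(M[...,2]>.066)&(M[...,2]<.13)
    v=M[k]*1e3; print(n,k.sum(), 'max z',np.sort(v[:,2])[-8:].round(1),'median xyz',np.median(v,0).round(1))
# bright plate top edge
g=s['pixels'].mean(-1); e=proj(s,[*( [.4897,.0179]+Rz.T[:2,:2]@np.array([0,-.06])),.094]); print('expected plate top px',e.round(1))
u,v=e.round().astype(int); k=g[v-8:v+9,u-16:u+17]>165; yy,xx=np.nonzero(k); print('bright px',k.sum(), (u-16+xx.mean()).round(1),(v-8+yy.mean()).round(1))
e=proj(s,[*([.4897,.0179]+Rz.T[:2,:2]@np.array([.0146,.047])),.092]); print('expected pin top',e.round(1)); u,v=e.round().astype(int); print(g[v-6:v+12,u-8:u+9].astype(int))
for n,(p,z) in dict(bottle=((.389,-.045),.132),vial=((.552,-.304),.034),jar=((.536,.382),.054)).items():
    q=proj(s0,[*p,z]).round().astype(int); sl=np.s_[q[1]-8:q[1]+9,q[0]-8:q[0]+9]; r=cv2.phaseCorrelate(s0['pixels'][sl].mean(-1).copy(),s['pixels'][sl].mean(-1).copy()); print(n,np.round(r[0],2),round(r[1],2))
```

```text
plate 141 max z [96.  96.2 96.2 96.9 97.1 97.3 97.5 97.8] median xyz [ -0.4 -64.5  86.7]
pin 36 max z [92.7 92.7 92.9 93.2 93.5 93.5 94.4 94.6] median xyz [11.4 42.3 87.1]
expected plate top px [361.6 223.4]
bright px 46 362.7 223.3
expected pin top [357.7 192.8]
[[ 94  94  94  93  95  93  94  93  93  92  94  93  95  92  93  93  93]
 [ 92  93  93  95  94  93  94  93  93  93  92  93  92  93  92  93  93]
 [ 94  92  96  93  94  94  92  93  91  93  93  92  91  93  96 100 100]
 [ 95  92  92  93  92  93  91  90  90  98 106 109 110 114 120 129 128]
 [ 93  94  98  99  99  93  86  83  90 113 139 151 154 155 162 169 158]
 [110 116 122 128 122 100  80  74  89 129 172 188 190 189 191 192 178]
 [146 152 157 159 149 112  76  67  84 134 184 201 201 201 201 200 193]
 [178 178 179 176 157 111  68  61  81 136 186 203 203 202 202 202 199]
 [186 185 181 174 148  99  57  50  76 135 187 203 203 202 203 201 199]
 [188 185 177 163 134  86  51  48  77 133 182 200 202 202 202 201 198]
 [183 182 168 144 110  72  49  49  72 122 170 193 201 203 202 201 198]
 [157 153 138 113  84  60  50  51  64 104 155 189 201 200 200 197 192]
 [101  97  86  76  69  58  57  62  75 105 147 183 198 196 194 195 191]
 [ 66  75  78  83  86  87  91  96 114 141 163 185 195 191 190 195 195]
 [108 122 132 136 137 138 138 142 158 181 190 196 199 195 195 199 200]
 [156 166 174 176 175 176 175 179 188 197 202 202 202 201 201 201 201]
 [182 184 187 187 186 186 188 191 198 203 205 202 202 199 199 198 199]
 [187 186 187 188 189 187 186 189 195 198 198 196 191 185 176 172 170]]
bottle [-0.01 -0.03] 0.96
vial [-0.03  0.03] 1.0
jar [ 1.1  -1.29] 0.48
```

Run:
```python
from m import *
for n in('scene0','s2','s10'):
    p=load(n)['pixels'].astype(int)[110:145,345:390]; k=(p[...,0]>1.8*p[...,1])&(p[...,0]>60); y,x=np.nonzero(k); print(n,k.sum(),x.mean()+345,y.mean()+110)
st(); print(arm.hand_in())
```

```text
scene0 82 364.0609756097561 125.48780487804878
s2 77 364.1948051948052 125.66233766233766
s10 72 364.6111111111111 125.22222222222223
mag tcp mm [ 12.8 173.4 220.3] F [-1.5  2.3 -1.2] T [0.08 0.14 0.03] rpy [-179.35    0.83 -169.89] open 0.0429 t 20.93
the job is handed in; nothing more can be done
None
```

The job is done and handed in at 20.9 s of the 67 s allowed. The carrier plate is home in the 10 mm slot, and the pin is home in the hidden hole.

- **Plate:** The 10 mm slot is the outermost one, at magazine y of about −60 mm. The plate first landed on the slot's end, because I held it about 2.7 mm too far along +x. I shifted it and it went down about 27 mm, until it pressed on the floor at 31 N. After release its top edge was within about 1 pixel of where the camera should see it. The noisy depth reading put the top at about 96–98 mm, against 94 mm expected.
- **Pin:** The tip felt the bar and dropped into the hole at magazine x of about +15 mm. It seated at 26 N with the TCP at 81.8 mm, against about 82 mm expected. After release its top read about 93 mm, against 92 mm expected.
- **Robot:** The gripper is open and about 14 cm above the lock, off to one side. The wrist force read up to about 2–3 N just before hand-in. With nothing near the gripper I took that as leftover arm motion.
- **Bystanders:** The bottle and vial show no shift in the images. The jar's image comparison was poor (correlation 0.48), but its red cap's centre moved only about 0.5 pixel.
- **Not checked by eye:** The last picture was past the viewing limit, so these final checks are numbers only.

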